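# Step the charge counter to the red field

### The arm

A 6-joint arm with a two-finger parallel gripper is mounted at the origin on a cart in front of the work surface, level with it; the furniture and walls round the work are solid. World frame = base frame: x ahead of the robot, y to its left, z up, the work surface at z = 0. Lengths are in m, angles in degrees, forces in N, time in s.
With the tool pointing down it reaches from about 0.35 to 0.875 m from the base axis. Payload 4.2 kg.
Tool frame: the origin (TCP) lies between the finger pads; the fingertips stand 19 mm ahead of it and the grasp point (between the pads) is the TCP; z points along the fingers, y is the line along which they close (so a half turn about z gives the same grasp; the last joint's range is limited). The gripper opens to 87 mm and grips with 3 to 60 N. Pads are 19 mm wide; open, the fingers measure 117 mm over their backs; the gripper's body (75 mm by 190 mm) begins 51 mm behind the grasp point.
Start: joints at [-56.688, 22.042, 0.453, 0, -68.411, -14.817], TCP at [0.198, -0.593, 0.242] pointing down, gripper open.
Joint ranges: [-179.83, 179.83], [-69.29, 118.12], [-61.27, 80.66], [-181.25, 117.63], [-171.15, -9.14], [-177.46, 177.46]. Speed limits (degrees/s): [159.86, 159.86, 180, 180, 180, 180].

### API

Orientations are given as a 3x3 rotation matrix whose columns are the frame's x, y, z axes.
In Python, from station import r gives the robot as it stands.
- The arm moves only by the tool drive_tool, never from a script. Its argument "steps" is one flat list of numbers, 7 for each row, row after row: the turn, a rotation vector about the tool's x, y, z in rad, then the shift along the tool's x, y, z in m, then the opening, from 0 (shut) to 1 (fully open). A call has 1 to 10 rows; each row shifts and turns the commanded pose from where the row before left it, along the tool's axes as they then stand; what a row does not reach is not made up. A row lasts 1/12 s, in which the tool goes at most 41.7 mm and 7.16 degrees, less where a joint would pass 70% of its speed; a pose out of reach is approached as far as the arm can. A call is refused whole if a number of a shift passes 0.0417 or a number of a turn 0.125, either way. A call with a gripper value outside its range is refused whole. The fingers move at their own pace and stop on an object; the grip force is fixed at half the most. Time passes only in rows, so rows that do not move let the fingers close. It gives the time, the measured TCP pose, the force, the opening and the grip force at its end, in the units of the state.
- r.sense(): the state, without advancing time (a new reading comes with each control period).
- r.capture(name): name is "scene" or "top"; returns the picture (420x560x3 uint8, blue, green, red); there is no depth.
- r.camera_params(name): a dict with "camera_matrix" (3x3 intrinsics, pixels), "extrinsics" (4x4, takes a point from world to camera coordinates). Camera axes: x right, y down, z forward; pixel columns grow to the right and rows downward; lengths in m; the calibration is good to about 2 mm. A picture is of the moment at which its call begins. camera_params takes no time and is no camera call.
- r.finish_job(): hands the job in; it is judged then, once.
The state is a dict: "time_s": time; "joints": joint angles; "joint_velocities": joint speeds; "effort": joint torques, N m; "tcp_pos": TCP position; "ee_rot": TCP orientation; "wrist_force": force on the tool from outside, world axes, zero at the start; "moment": the same for the moment, N m; "gripper_width": opening from 0.0 (shut) to 1.0 (fully open); "gripper_force": force on a finger pad.
Only numpy, scipy, OpenCV 4.12 (cv2) and the standard library are available. Lean on these libraries where they do the work, as an engineer would, in place of code of your own. Each camera call takes 0.05 s, during which the arm holds its last target. There are 200 camera calls.

### The job

Ready the green charge counter for the next battery: slide its stiff yellow guard off the blue button and stop it with its black pointers on the white bands, so that neither the button nor the window is covered. Then press the button firmly down to its stop and let it right up again, stroke after stroke, until the red field of the drum stands centred in the window; stop there, for the drum cannot be turned back and must not run past red. Do not ram the button, leave the guard on the white bands, and leave the other things on the table where they are.

Things in the scene. Friction and masses are not known exactly. Their poses are not given: they have to be found in the camera images.
- counter: Green step counter fixed to the table, 92 (x) x 172 (y) x 84 mm high. Origin: centre of its underside; z up. On its flat top (deck, z = 84 mm, at x = 0) stand the blue button (y = +62 mm) and the clear window over the drum (y = -52 mm). A white band, 12 mm wide in y, on each side of the deck at y = +2 mm marks the guard's park.
- guard (a joint): Yellow guard, a tunnel 50 (x) x 36 (y) x 28 mm high, open at both y ends, that slides along the counter's -y from over the button to over the window. Value in m: 0 over the button (its middle at y = +62 mm), 0.100 its end stop; starts at 0 to 0.010. At 0.060 its pointers are centred on the white bands (0.054 to 0.066 is on them). About 7 N to slide; stays where left.
- guard_rib (a point): Centre of the top of the guard's black rib, 43 mm above the deck (127 mm above the table). The rib is 10 mm thick (along the counter's y), 34 mm long (x) and stands 15 mm above the guard's yellow roof: push it or pinch it. Moves with the guard.
- button_top (a point): Centre of the top of the blue button, a cap 28 mm across, 20 mm above the deck when up (104 mm above the table). Stroke 14 mm straight down to a hard stop, sprung: 4 to 9 N on the way, then a steep rise in force at the stop. Each mm short of the stop leaves the drum about 0.055 rad short. It must rise by 13 mm or more to take the next tooth.
- button (a joint): How far the button is pressed, m: 0 up, 0.014 at the stop. More than 60 N on it counts as ramming: feel for the stop slowly.
- drum (a joint): Drum under the window, 10 fields 0.628 rad apart, top rolling to the counter's -x. Value in rad, only grows: 0 = red centred, -0.628 = one field before. White fields: 1 to 6 black spots = fields left to red. Starts 2.4 to 5.6 fields before red, often between two; a full stroke brings up the next field, or the one after if the next is under 0.3 field away; then one field a stroke.
- window (a point): Centre of the clear pane over the drum, on the deck, 24 (x) x 28 (y) mm; white index lines beside it at mid-length in x. The drum cannot be touched.
- battery: Black motorcycle battery, 70 x 113 x 86 mm, standing loose to the right behind; origin at the centre of its underside. Leave alone.
- meter: Yellow multimeter with a black face, 128 x 70 x 38 mm, lying behind the counter; origin at the centre of its underside. Leave alone.
- pliers: Pliers with red handles, 50 x 173 x 11 mm, lying to the right of the counter; origin at the centre of its underside. Leave alone.
- tub: Empty clear plastic tub, 119 x 173 x 61 mm, at the left; origin at the centre of its underside. Leave alone.
- grease_jar: Small cream jar with a dark blue lid, 68 mm across, 61 mm high, at the left behind; origin at the centre of its underside. Leave alone.
Things that resemble listed ones, but are neither listed nor needed, are in the scene too. There is more than one size of the counter; the job needs the largest.

How it is judged:
By the outcome, as a careful person would: the job done as asked, in the order asked, and still so for the second after the job is handed in, with the robot touching nothing.
It also fails if it takes over 59 s, if anything falls off the work surface, if the arm or the gripper's body presses on something with over 40 N, if the wrist force passes 120 N, or if a joint passes its speed limit or range.

## Working session

There is one attempt and no reset: what is moved stays moved. The work goes in short steps, Python scripts to look and compute and a tool call to move; the robot and the scene stay as the last step left them, time stands still between calls to the robot, and variables do not carry over. Pictures are saved under pics/ and viewed, at most 10 in all, crops included, and the job is handed in when it is done.

Besides the shell and the picture viewer there is one more tool, called after "Call:" in YAML: its name, and indented under it one key for each argument. drive_tool: Moves the arm, as the interface text tells. Its arguments: {"type":"object","properties":{"steps":{"type":"array"}},"required":["steps"]}

```bash
mkdir -p pics; ls; python3 - <<'E'
from station import r
import cv2,numpy as np
np.set_printoptions(precision=4,suppress=True)
for n in("scene","top"):
    cv2.imwrite(f"pics/{n}0.png",r.capture(n)); p=r.camera_params(n); print(p["camera_matrix"],p["extrinsics"])
s=r.sense(); print(s["time_s"],s["tcp_pos"],s["ee_rot"])
E
```

```text
pics
[[399.6391   0.     276.8287]
 [  0.     399.6391 214.112 ]
 [  0.       0.       1.    ]] [[-0.7592 -0.6505  0.0206  0.4712]
 [-0.3467  0.3774 -0.8587  0.2624]
 [ 0.5508 -0.659  -0.5121  1.0938]
 [ 0.      0.      0.      1.    ]]
[[403.3334   0.     276.6502]
 [  0.     403.3334 211.7402]
 [  0.       0.       1.    ]] [[ 0.0258 -0.9994  0.0225  0.0522]
 [-0.9963 -0.0276 -0.0817  0.5824]
 [ 0.0823 -0.0203 -0.9964  1.1249]
 [ 0.      0.      0.      1.    ]]
0.1 [ 0.1981 -0.5922  0.2406] [[-0.9484 -0.3171 -0.0007]
 [-0.3171  0.9484  0.0018]
 [ 0.0001  0.0019 -1.    ]]
```

View pics/scene0.png

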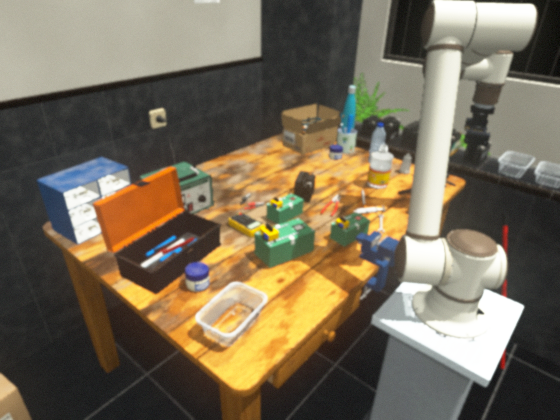

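View pics/top0.png

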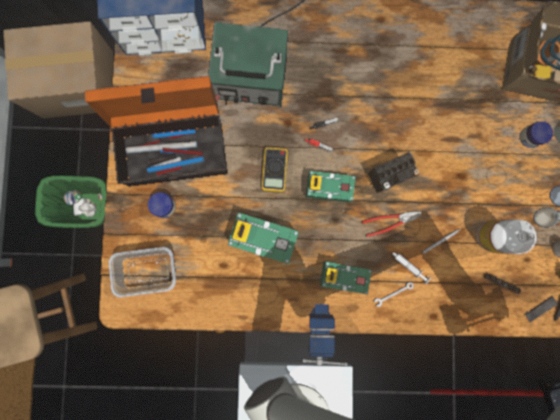

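The scene view shows the large green counter at about (285,243) with its guard at its left end. The top view shows it at (263,238), with the guard at (241,230) and the window at (283,243). Two smaller counters stand at (331,185) and (347,278). Next I'll measure the large one.

```bash
cat > h.py <<'E'
from station import r
import cv2,numpy as np
np.set_printoptions(precision=4,suppress=True)
P={n:r.camera_params(n) for n in("scene","top")}
def ray(n,uv):
    E=P[n]["extrinsics"];R=E[:3,:3];c=-R.T@E[:3,3]
    d=R.T@np.linalg.inv(P[n]["camera_matrix"])@np.array([uv[0],uv[1],1.]);return c,d
def onz(n,uv,z):
    c,d=ray(n,uv);return c+d*(z-c[2])/d[2]
def px(n,p):
    E=P[n]["extrinsics"];q=P[n]["camera_matrix"]@(E[:3,:3]@np.asarray(p)+E[:3,3]);return q[:2]/q[2]
def tri(a,b):
    (c1,d1),(c2,d2)=ray("scene",a),ray("top",b)
    t=np.linalg.lstsq(np.c_[d1,-d2],c2-c1,rcond=None)[0];p,q=c1+t[0]*d1,c2+t[1]*d2
    return (p+q)/2,np.linalg.norm(p-q)
def mask(im,lo,hi):
    return cv2.inRange(cv2.cvtColor(im,cv2.COLOR_BGR2HSV),lo,hi)
E
python3 - <<'E'
from h import *
t=cv2.imread("pics/top0.png");s=cv2.imread("pics/scene0.png")
box=dict(top=(215,200,100,75),scene=(245,210,80,65))
for n,im in(("top",t),("scene",s)):
    x,y,w,h=box[n]; c=im[y:y+h,x:x+w]
    g=mask(c,(65,60,30),(95,255,255)); ye=mask(c,(20,150,120),(33,255,255))
    for nm,m in(("green",g),("yellow",ye)):
        k=max(cv2.findContours(m,0,2)[0],key=cv2.contourArea)
        rc=cv2.minAreaRect(k); M=cv2.moments(m); print(n,nm,np.array(rc[0])+(x,y),rc[1:],M["m10"]/M["m00"]+x,M["m01"]/M["m00"]+y)
        b=cv2.boxPoints(rc)+(x,y)
        if n=="top":
            q=np.array([onz(n,p,.084 if nm=="green" else .112) for p in b]); print(b,q,q.mean(0))
a=cv2.resize(t[200:275,215:315],None,fx=8,fy=8,interpolation=2)[:600]
b=cv2.resize(s[205:275,245:325],None,fx=8,fy=8,interpolation=2)
cv2.imwrite("pics/tz.png",a);cv2.imwrite("pics/sz.png",b)
E
```

```text
top green [271.15 240.05] ((45.85302734375, 34.152591705322266), 18.434947967529297) 267.55555555555554 238.36541471048514
[[244.  249. ]
 [254.8 216.6]
 [298.3 231.1]
 [287.5 263.5]] [[0.4735 0.1536 0.084 ]
 [0.561  0.1275 0.084 ]
 [0.5252 0.0095 0.084 ]
 [0.438  0.0365 0.084 ]] [0.4994 0.0818 0.084 ]
top yellow [241.1 230.7] ((13.914020538330078, 18.973661422729492), 18.43494987487793) 241.27272727272728 230.8090909090909
[[231.5 237.5]
 [237.5 219.5]
 [250.7 223.9]
 [244.7 241.9]] [[0.5029 0.1855 0.112 ]
 [0.5502 0.1715 0.112 ]
 [0.5397 0.1367 0.112 ]
 [0.4923 0.1508 0.112 ]] [0.5213 0.1611 0.112 ]
scene green [290.3554 222.8969] ((27.124839782714844, 23.35287857055664), 86.8201675415039) 287.14285714285717 227.51964285714286
scene yellow [261.2906 231.117 ] ((33.5405158996582, 14.988800048828125), 10.619654655456543) 274.16022099447514 250.92265193370167
```

View pics/tz.png

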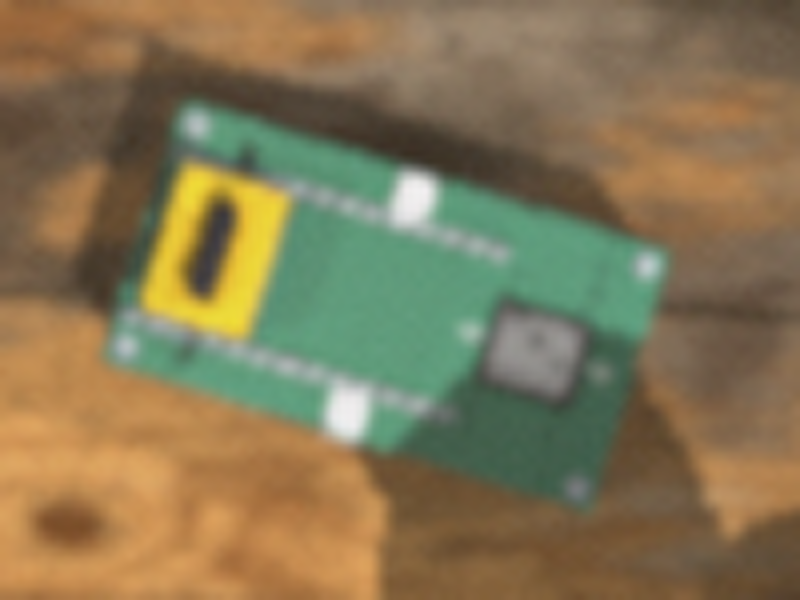

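View pics/sz.png

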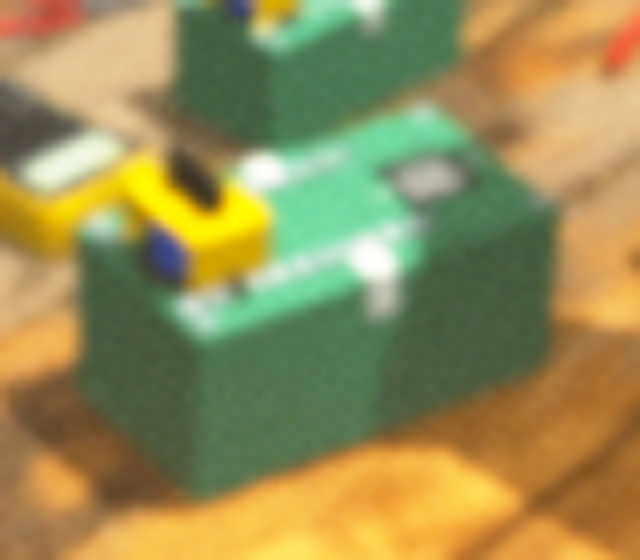

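Top crop: the rib is at (210,244), the bands at (414,198) and (347,414), the window at (537,350), and the corner screws at (196,124), (648,265), (577,488) and (125,347). Scene crop: the rib is at about (195,180), the bands at (265,172) and (374,258), and the window at (430,178).

```bash
python3 - <<'E'
from h import *
T=lambda u,v:np.array([215+(u+.5)/8-.5,200+(v+.5)/8-.5]); S=lambda u,v:np.array([245+(u+.5)/8-.5,205+(v+.5)/8-.5])
for nm,a,b in(("rib",(195,180),(210,244)),("band+x",(265,172),(414,198)),("band-x",(374,258),(347,414)),("win",(430,178),(537,350))):
    print(nm,tri(S(*a),T(*b)),onz("top",T(*b),.127 if nm=="rib" else .084))
c=np.array([onz("top",T(*p),.084) for p in((196,124),(648,265),(577,488),(125,347))]);print(c,c.mean(0))
ey=(c[0]+c[3]-c[1]-c[2])[:2];ey/=np.linalg.norm(ey);ex=np.array([ey[1],-ey[0]]);print("ey",ey,np.degrees(np.arctan2(-ey[0],ey[1])))
ex2=(c[0]+c[1]-c[2]-c[3])[:2];print("yaw x",np.degrees(np.arctan2(ex2[1],ex2[0])))
k=c.mean(0)[:2]
for nm,p in(("rib",onz("top",T(210,244),.127)),("b+",onz("top",T(414,198),.084)),("b-",onz("top",T(347,414),.084)),("win",onz("top",T(537,350),.084))):
    d=p[:2]-k;print(nm,d@ex,d@ey)
print("button",k+.062*ey)
R=r.sense()["ee_rot"];print("tool yaw",R)
E
```

```text
rib (array([0.521 , 0.1601, 0.12  ]), np.float64(0.004126744139426839)) [0.5223 0.1609 0.127 ]
band+x (array([0.5399, 0.095 , 0.0847]), np.float64(0.0030234104268825846)) [0.5411 0.0959 0.084 ]
band-x (array([0.4672, 0.1154, 0.0863]), np.float64(0.0028605432670949144)) [0.4683 0.1163 0.084 ]
win (array([0.4897, 0.0521, 0.0832]), np.float64(0.003945666345510386)) [0.4913 0.0534 0.084 ]
[[0.564  0.1698 0.084 ]
 [0.5207 0.0168 0.084 ]
 [0.4457 0.0389 0.084 ]
 [0.4887 0.191  0.084 ]] [0.5048 0.1041 0.084 ]
ey [0.2721 0.9623] -15.78766404111503
yaw x -16.05696662804747
rib 0.0014443955243080863 0.05944233662831509
b+ 0.037167828301379824 0.002012750543864979
b- -0.03837742275056608 0.0017914078907503362
win 0.0008203409918605196 -0.052518378504678935
button [0.5216 0.1638]
tool yaw [[-0.9484 -0.3171 -0.0007]
 [-0.3171  0.9484  0.0018]
 [ 0.0001  0.0019 -1.    ]]
```

Call:
drive_tool:
  steps: [0,0,0.1204,0,0,0,1,0,0,0.1204,0,0,0,1,0,0,0.1204,0,0,0,1,0,0,0.1204,0,0,0,1,0,0,0.1204,0,0,0,1,0,0,0,-0.02,0.03,0,1,0,0,0,-0.02,0.04,0,1,0,0,0,-0.02,0.04,0,1,0,0,0,-0.02,0.04,0,1,0,0,0,-0.02,0.04,0,1]

```text
time_s: 0.93
tcp_pos: [0.3392, -0.4449, 0.2411]
ee_rot: [[-0.961, 0.276, -0.001], [0.276, 0.961, 0.001], [0.001, 0.001, -1.0]]
wrist_force: [1.1, -0.7, 0.6]
gripper_width: 0.999
gripper_force: 0.0
```

Call:
drive_tool:
  steps: [0,0,0,0,0.04,0,1,0,0,0,0,0.04,0,1,0,0,0,0,0.04,0,1,0,0,0,0,0.04,0,1,0,0,0,0,0.04,0,1,0,0,0,0,0.04,0,1,0,0,0,0,0.04,0,1,0,0,0,0,0.04,0,1,0,0,0,0,0.04,0,1,0,0,0,0,0.04,0,1]

```text
time_s: 1.77
tcp_pos: [0.4485, -0.0601, 0.2415]
ee_rot: [[-0.961, 0.275, -0.0], [0.275, 0.961, 0.0], [0.0, 0.0, -1.0]]
wrist_force: [1.5, -0.8, -0.6]
gripper_width: 0.998
gripper_force: 0.0
```

Call:
drive_tool:
  steps: [0,0,0,-0.002,0.0388,0,0.5,0,0,0,-0.002,0.0388,0,0.5,0,0,0,-0.002,0.0388,0,0.5,0,0,0,-0.002,0.0388,0,0.5,0,0,0,-0.002,0.0388,0,0.5,0,0,0,0,0.0388,0,0.5,0,0,0,0,0,0,0.5,0,0,0,0,0,0,0.5]

```text
time_s: 2.43
tcp_pos: [0.5224, 0.1606, 0.2404]
ee_rot: [[-0.962, 0.273, -0.002], [0.273, 0.962, -0.001], [0.002, -0.001, -1.0]]
wrist_force: [-0.7, -0.5, 0.7]
gripper_width: 0.524
gripper_force: 0.0
```

```bash
python3 - <<'E'
from h import *
s=r.sense();p=s["tcp_pos"];R=s["ee_rot"];print(s["time_s"],p,s["wrist_force"],s["gripper_width"])
print("to rib (tool)",R.T@(np.array([.522,.1608,.135])-p))
t=r.capture("top");c=r.capture("scene")
a=cv2.resize(c[150:280,220:350],None,fx=4.6,fy=4.6,interpolation=2);cv2.imwrite("pics/b.png",a)
E
```

```text
2.4333 [0.5224 0.1606 0.2404] [-0.7189 -0.4902  0.6909] 0.5242911722224153
to rib (tool) [0.0003 0.0002 0.1054]
```

View pics/b.png

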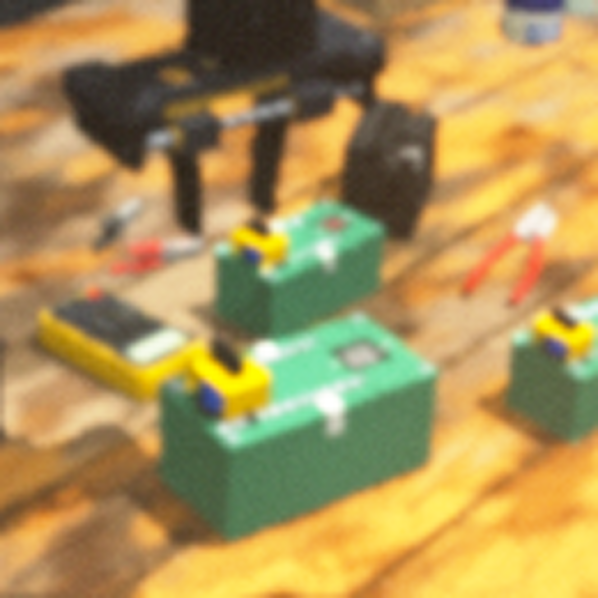

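The picture shows the open fingers straddling the rib from above: fingertips at (187,225) and (262,205), rib at (227,355). I'll go down and pinch.

Call:
drive_tool:
  steps: [0,0,0,0,0,0.03,0.5,0,0,0,0,0,0.03,0.5,0,0,0,0,0,0.025,0.5,0,0,0,0,0,0.015,0.5,0,0,0,0,0,0.005,0.5,0,0,0,0,0,0,0.3,0,0,0,0,0,0,0,0,0,0,0,0,0,0,0,0,0,0,0,0,0,0,0,0,0,0,0,0]

```text
time_s: 3.37
tcp_pos: [0.523, 0.1591, 0.1377]
ee_rot: [[-0.961, 0.276, 0.002], [0.276, 0.961, 0.001], [-0.002, 0.002, -1.0]]
wrist_force: [-0.0, -0.4, -0.2]
gripper_width: 0.202
gripper_force: 0.0
```

Call:
drive_tool:
  steps: [0,0,0,0,0,0,0,0,0,0,0,0,0,0,0,0,0,0,0,0,0,0,0,0,0,0,0,0]

```text
time_s: 3.7
tcp_pos: [0.5225, 0.1581, 0.1374]
ee_rot: [[-0.961, 0.275, -0.0], [0.275, 0.961, -0.001], [-0.0, -0.001, -1.0]]
wrist_force: [-1.3, -4.9, 5.9]
gripper_width: 0.11
gripper_force: 30.0
```

Call:
drive_tool:
  steps: [0,0,0,0,-0.004,0,0,0,0,0,0,-0.008,0,0,0,0,0,0,-0.01,0,0,0,0,0,0,-0.01,0,0,0,0,0,0,-0.01,0,0,0,0,0,0,-0.008,0,0,0,0,0,0,-0.005,0,0,0,0,0,0,0,0,0,0,0,0,0,0,0,0,0,0,0,0,0,0,0]

```text
time_s: 4.53
tcp_pos: [0.5084, 0.1081, 0.1374]
ee_rot: [[-0.961, 0.275, 0.004], [0.275, 0.961, 0.004], [-0.002, 0.005, -1.0]]
wrist_force: [-2.0, 5.6, 4.0]
gripper_width: 0.11
gripper_force: 30.0
```

Call:
drive_tool:
  steps: [0,0,0,0,-0.003,0,0,0,0,0,0,0,0,0,0,0,0,0,0,0,0]

```text
time_s: 4.78
tcp_pos: [0.5077, 0.1056, 0.1374]
ee_rot: [[-0.961, 0.275, 0.004], [0.275, 0.961, 0.004], [-0.003, 0.005, -1.0]]
wrist_force: [-2.2, 6.0, 4.8]
gripper_width: 0.109
gripper_force: 30.0
```

```bash
python3 - <<'E'
from h import *
s=r.sense();p=s["tcp_pos"];d=p[:2]-[.5048,.1041];print(p,s["wrist_force"],"y",d@[.2757,.9612])
t=r.capture("top");c=r.capture("scene")
cv2.imwrite("pics/c.png",np.hstack([cv2.resize(c[200:275,245:325],(400,375),interpolation=2),cv2.resize(t[200:275,215:295],(400,375),interpolation=2)]))
E
```

```text
[0.5077 0.1056 0.1374] [-2.2428  6.0064  4.7754] y 0.002265372306307323
```

View pics/c.png

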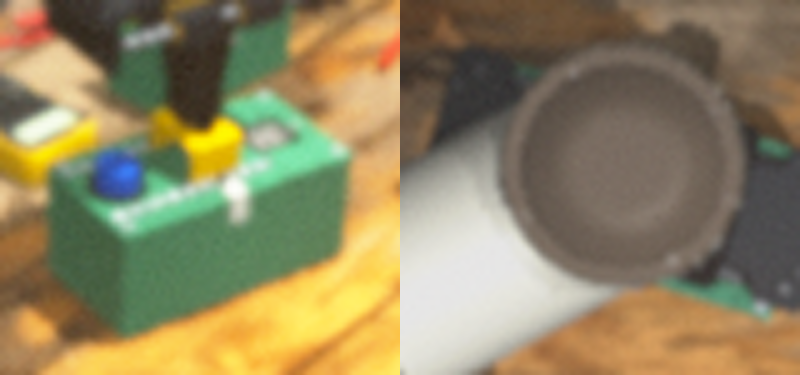

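The blue button is uncovered at (118,175). The guard, still in the fingers, sits by the white band at (237,190). I'll release, rise, move back out and check it.

Call:
drive_tool:
  steps: [0,0,0,0,0,0,0.4,0,0,0,0,0,0,0.4,0,0,0,0,0,0,0.4,0,0,0,0,0,-0.02,0.4,0,0,0,0,0,-0.03,0.4,0,0,0,0,0,-0.03,0.3,0,0,0,0,0.03,-0.02,0,0,0,0,0,0.035,0,0,0,0,0,0,0,0,0,0,0,0,0,0,0,0]

```text
time_s: 5.72
tcp_pos: [0.5244, 0.1666, 0.236]
ee_rot: [[-0.962, 0.274, -0.001], [0.274, 0.962, -0.0], [0.001, -0.0, -1.0]]
wrist_force: [-0.2, 0.1, -0.8]
gripper_width: 0.104
gripper_force: 0.0
```

```bash
python3 - <<'E'
from h import *
s=r.sense();p=s["tcp_pos"];R=s["ee_rot"];print(s["time_s"],p,s["wrist_force"],s["gripper_width"])
c=r.capture("scene");t=r.capture("top")
k=np.array([.5048,.1041]);ex=np.array([.9612,-.2757]);ey=np.array([.2757,.9612])
W=lambda x,y,z:np.r_[k+x*ex+y*ey,z]
x,y,w,h=245,205,80,60;cc=c[y:y+h,x:x+w]
b=mask(cc,(105,120,60),(130,255,255));M=cv2.moments(b,True);u=np.array([M["m10"],M["m01"]])/M["m00"]+(x,y)
print("blue",u,"pred mid-button",px("scene",W(0,.062,.094)),"on z.094",[(onz("scene",u,.096)[:2]-k)@e for e in(ex,ey)])
ye=mask(cc,(20,150,100),(33,255,255));ye[:, :24]=0
M=cv2.moments(ye,True);print("yellow",np.array([M["m10"],M["m01"]])/M["m00"]+(x,y))
for gy in(-.004,.002,.008): print(gy,"ptr near",px("scene",W(-.038,gy,.088)),"rib",px("scene",W(0,gy,.127)),"roof corners",*[px("scene",W(a,gy+q,.112)) for a in(-.025,.025) for q in(-.018,.018)])
z=cv2.resize(c[205:265,255:325],(700,600),interpolation=2)
cv2.imwrite("pics/d.png",z)
E
```

```text
5.7167 [0.5244 0.1666 0.236 ] [-0.2225  0.118  -0.8313] 0.1038478422988747
blue [267.7551 235.2041] pred mid-button [267.1733 234.5029] on z.094 [np.float64(-0.006705376744940282), np.float64(0.06414314897170237)]
yellow [300.6994 246.3647]
-0.004 ptr near [291.8263 235.7131] rib [285.2596 219.4429] roof corners [294.456 225.58 ] [284.8748 228.8905] [285.3331 218.4025] [275.8971 221.5203]
0.002 ptr near [290.2347 236.2847] rib [283.6617 219.9732] roof corners [292.8778 226.1253] [283.2514 229.4514] [283.7783 218.9163] [274.2991 222.0483]
0.008 ptr near [288.6356 236.859 ] rib [282.0564 220.506 ] roof corners [291.2922 226.6732] [281.6203 230.015 ] [282.2164 219.4323] [272.6937 222.5788]
```

View pics/d.png

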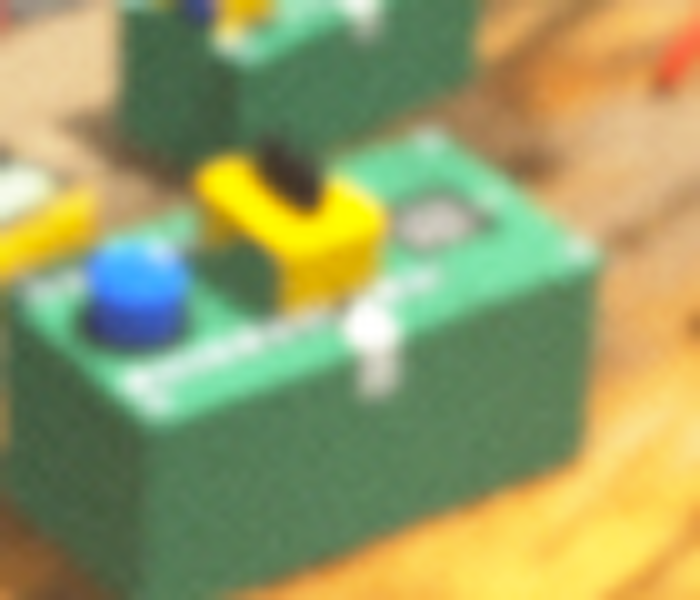

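Pixels: the guard's near roof corner is at (383,222), i.e. image (292.9,226.7), which agrees with guard y = +2 mm. The button is free at (135,295) and the window clear at (437,217). Next I'll press.

Call:
drive_tool:
  steps: [0,0,0,0.0015,-0.0035,0.02,0,0,0,0,0,0,0.035,0,0,0,0,0,0,0.035,0,0,0,0,0,0,0.014,0,0,0,0,0,0,0.004,0,0,0,0,0,0,0,0,0,0,0,0,0,0,0]

```text
time_s: 6.4
tcp_pos: [0.5227, 0.1625, 0.1294]
ee_rot: [[-0.961, 0.276, 0.001], [0.276, 0.961, 0.0], [-0.001, 0.001, -1.0]]
wrist_force: [0.2, 0.6, 0.6]
gripper_width: 0.004
gripper_force: 0.0
```

Call:
drive_tool:
  steps: [0,0,0,0,0,0.003,0,0,0,0,0,0,0.003,0,0,0,0,0,0,0.003,0,0,0,0,0,0,0.002,0,0,0,0,0,0,0.002,0,0,0,0,0,0,0,0]

```text
time_s: 6.9
tcp_pos: [0.5229, 0.1632, 0.117]
ee_rot: [[-0.961, 0.275, 0.003], [0.275, 0.961, 0.001], [-0.002, 0.002, -1.0]]
wrist_force: [-0.5, 0.3, 5.5]
gripper_width: 0.007
gripper_force: 2.9
```

Call:
drive_tool:
  steps: [0,0,0,0,0,0.002,0,0,0,0,0,0,0.002,0,0,0,0,0,0,0.002,0,0,0,0,0,0,0.001,0,0,0,0,0,0,0.001,0,0,0,0,0,0,0,0]

```text
time_s: 7.4
tcp_pos: [0.5229, 0.1632, 0.1094]
ee_rot: [[-0.962, 0.275, 0.003], [0.275, 0.962, 0.001], [-0.002, 0.002, -1.0]]
wrist_force: [-1.6, -0.9, 7.0]
gripper_width: 0.003
gripper_force: 3.5
```

Call:
drive_tool:
  steps: [0,0,0,0,0,0.001,0,0,0,0,0,0,0.001,0,0,0,0,0,0,0,0]

```text
time_s: 7.65
tcp_pos: [0.523, 0.1632, 0.1093]
ee_rot: [[-0.962, 0.274, 0.003], [0.274, 0.962, 0.001], [-0.003, 0.002, -1.0]]
wrist_force: [-5.9, 0.6, 17.3]
gripper_width: 0.006
gripper_force: 8.8
```

Call:
drive_tool:
  steps: [0,0,0,0,0,0.001,0,0,0,0,0,0,0.001,0,0,0,0,0,0,0,0]

```text
time_s: 7.9
tcp_pos: [0.5231, 0.1632, 0.1092]
ee_rot: [[-0.962, 0.273, 0.004], [0.273, 0.962, 0.0], [-0.004, 0.002, -1.0]]
wrist_force: [-9.5, -0.7, 28.1]
gripper_width: 0.006
gripper_force: 13.8
```

Call:
drive_tool:
  steps: [0,0,0,0,0,-0.005,0,0,0,0,0,0,-0.01,0,0,0,0,0,0,-0.01,0,0,0,0,0,0,0,0,0,0,0,0,0,0,0,0,0,0,0,0,0,0]

```text
time_s: 8.4
tcp_pos: [0.5214, 0.1624, 0.1278]
ee_rot: [[-0.961, 0.276, -0.002], [0.276, 0.961, -0.001], [0.001, -0.001, -1.0]]
wrist_force: [0.3, -0.7, -0.7]
gripper_width: 0.004
gripper_force: 0.0
```

Call:
drive_tool:
  steps: [0,0,0,0,0,0.004,0,0,0,0,0,0,0.004,0,0,0,0,0,0,0.004,0,0,0,0,0,0,0.003,0,0,0,0,0,0,0.002,0,0,0,0,0,0,0.002,0,0,0,0,0,0,0.0015,0,0,0,0,0,0,0.0015,0,0,0,0,0,0,0.001,0,0,0,0,0,0,0.0005,0]

```text
time_s: 9.23
tcp_pos: [0.5221, 0.1627, 0.1091]
ee_rot: [[-0.962, 0.274, 0.001], [0.274, 0.962, -0.001], [-0.001, -0.001, -1.0]]
wrist_force: [-11.3, -0.5, 30.9]
gripper_width: 0.005
gripper_force: 15.4
```

Call:
drive_tool:
  steps: [0,0,0,0,0,0.001,0,0,0,0,0,0,0,0]

```text
time_s: 9.4
tcp_pos: [0.5221, 0.1627, 0.1091]
ee_rot: [[-0.962, 0.273, 0.001], [0.273, 0.962, -0.001], [-0.002, -0.001, -1.0]]
wrist_force: [-11.8, -0.8, 33.1]
gripper_width: 0.007
gripper_force: 16.5
```

Call:
drive_tool:
  steps: [0,0,0,0,0,-0.005,0,0,0,0,0,0,-0.0105,0,0,0,0,0,0,-0.01,0,0,0,0,0,0,-0.03,0,0,0,0,0,0,-0.03,0,0,0,0,0,-0.04,-0.02,0,0,0,0,0,-0.04,0,0,0,0,0,0,-0.04,0,0,0,0,0,0,-0.04,0,0,0,0,0,0,-0.04,0,0]

```text
time_s: 10.23
tcp_pos: [0.4664, -0.0284, 0.2078]
ee_rot: [[-0.961, 0.275, -0.001], [0.275, 0.961, -0.0], [0.001, -0.0, -1.0]]
wrist_force: [1.3, -0.6, 0.2]
gripper_width: 0.008
gripper_force: 0.0
```

Call:
drive_tool:
  steps: [0,0,0,0,-0.04,0,0,0,0,0,0,-0.04,0,0,0,0,0,0,-0.04,0,0,0,0,0,0,0,0,0]

```text
time_s: 10.57
tcp_pos: [0.4317, -0.1467, 0.2075]
ee_rot: [[-0.959, 0.283, -0.003], [0.283, 0.959, -0.0], [0.003, -0.001, -1.0]]
wrist_force: [0.0, 1.1, 0.2]
gripper_width: 0.004
gripper_force: 0.0
```

```bash
python3 - <<'E'
from h import *
s=r.sense();print(s["time_s"],s["tcp_pos"])
t=r.capture("top");c=r.capture("scene")
cv2.imwrite("pics/e.png",np.vstack([cv2.resize(t[200:275,215:315],(800,600),interpolation=2)[60:560][:380],
 np.hstack([cv2.resize(t[232:256,268:300],(400,220),interpolation=2),cv2.resize(c[216:238,286:318],(400,220),interpolation=2)])]))
cv2.imwrite("pics/top_e.png",t)
E
```

```text
10.5667 [ 0.4317 -0.1467  0.2075]
```

View pics/e.png

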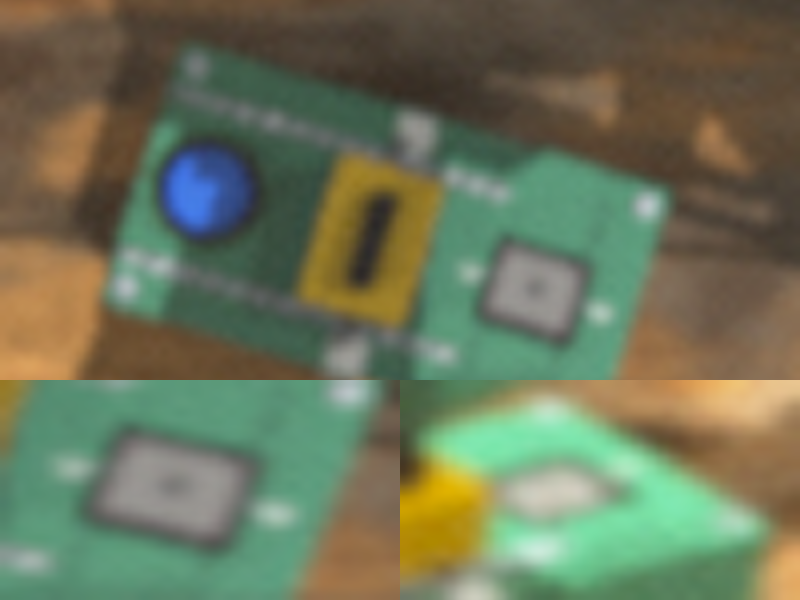

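The guard's pointers lie on both bands, with band centres at (416,130) and (345,355) and the rib at (373,240). The button is clear at (207,190). The window seems to show one central spot at (537,290). I'll average frames to make sure of the spot count and check the guard's position numerically.

```bash
python3 - <<'E'
from h import *
T=lambda u,v:np.array([215+(u+.5)/8-.5,200+(v+.5)/8-.5])
k=np.array([.5048,.1041]);ex=np.array([.9612,-.2757]);ey=np.array([.2757,.9612])
d=onz("top",T(373,300),.127)[:2]-k;print("rib",d@ex,d@ey)
a=np.mean([r.capture("top").astype(float) for _ in range(20)],0);np.save("avg1.npy",a)
# rectify window, 1 mm/px: rows = -x (up=+x), cols = -y
g=a.mean(2).astype(np.float32)
xs=np.arange(.011,-.0111,-.002);ys=np.arange(-.038,-.0661,-.002)
mp=np.array([[px("top",np.r_[k+x*ex+y*ey,.084]) for y in ys] for x in xs],np.float32)
print(cv2.remap(g,mp[...,0],mp[...,1],cv2.INTER_CUBIC).astype(int))
g0=cv2.imread("pics/top0.png").astype(np.float32).mean(2)
print(cv2.remap(g0,mp[...,0],mp[...,1],cv2.INTER_CUBIC).astype(int))
E
```

```text
rib -0.00017527694779244162 0.004014778669397012
[[ 99 113 123 126 127 127 126 126 127 129 128 124 118 109  98]
 [105 127 138 142 141 140 141 141 142 143 143 141 135 120 104]
 [111 131 144 149 148 146 144 144 146 148 149 147 144 127 108]
 [116 134 147 149 149 144 138 137 140 146 149 150 146 130 111]
 [118 136 147 149 147 140 130 127 132 142 147 150 145 132 113]
 [117 137 146 150 147 139 128 124 131 141 147 149 144 132 115]
 [116 135 145 150 148 143 135 132 137 143 148 149 145 129 112]
 [114 134 147 150 149 147 143 142 144 147 150 151 146 128 109]
 [114 134 146 149 150 148 147 147 148 149 149 150 145 131 109]
 [112 133 141 142 143 145 144 142 143 145 146 145 138 126 108]
 [103 120 126 127 127 127 128 129 128 127 130 131 127 113  99]
 [ 91 101 105 107 107 106 105 106 104 105 108 109 107  97  90]]
[[ 95  98  99 101 108 118 123 124 127 131 130 124 116 109  93]
 [103 115 120 121 126 133 135 135 139 141 143 142 134 121  97]
 [112 127 135 137 138 136 132 132 139 145 148 149 144 127 101]
 [116 134 144 144 143 136 126 122 131 142 147 150 146 130 105]
 [118 137 147 148 146 137 127 124 131 139 142 144 141 131 106]
 [118 138 147 150 147 141 135 133 136 139 138 135 131 125 103]
 [118 136 146 149 147 146 142 141 142 139 133 127 126 117  99]
 [116 134 146 148 146 146 145 145 143 139 133 127 126 116  98]
 [115 132 141 143 143 143 141 142 142 140 137 132 129 120 100]
 [107 124 132 133 135 135 134 134 136 136 133 132 129 119  96]
 [ 97 115 123 124 123 124 126 128 127 124 124 126 123 109  88]
 [ 88 100 107 110 110 110 110 111 109 106 106 107 106  94  77]]
```

The averaged picture shows one centred spot, so one stroke is left; the first picture's three diagonal spots fit that. I'll check the pointers against the bands before the last stroke.

```bash
python3 - <<'E'
from h import *
k=np.array([.5048,.1041]);ex=np.array([.9612,-.2757]);ey=np.array([.2757,.9612])
g=np.load("avg1.npy").mean(2).astype(np.float32)
ys=np.arange(-.012,.0161,.002);print((ys*1e3).astype(int))
for x in(.042,.040,.038,.036,.034,.032,.030,.028,-.028,-.030,-.032,-.034,-.036,-.038,-.040,-.042):
    mp=np.array([[px("top",np.r_[k+x*ex+y*ey,.085]) for y in ys]],np.float32)
    print(int(x*1e3),cv2.remap(g,mp[...,0],mp[...,1],cv2.INTER_CUBIC).astype(int)[0])
E
```

```text
[-12 -10  -8  -6  -4  -2   0   2   4   6   8   9  12  14  16]
42 [ 75  74  76  89 108 126 137 141 142 135 117  95  80  73  73]
40 [ 74  74  76  92 115 133 144 146 143 138 119  96  80  75  75]
38 [ 75  74  76  91 116 135 141 140 134 125 110  90  77  76  75]
36 [ 85  81  81  89 110 130 135 133 120 106  94  82  74  75  75]
34 [102  96  91  93 105 123 130 123 108  92  81  76  74  76  77]
32 [125 116 106  99 103 113 122 116 101  84  76  77  80  82  84]
30 [146 131 117 106 102 107 113 111  98  85  79  84  91  95  95]
28 [150 133 116 106 101 102 105 105  98  89  87  91 101 106 104]
-28 [105 112 106  95  91  92  88  81  76  80  86  89  90  91  93]
-30 [101 108 102  95  94  99  96  85  76  77  82  83  82  84  85]
-32 [ 89  94  92  94 103 113 113  99  84  81  82  81  76  76  77]
-34 [ 79  82  87  96 115 130 129 117 101  91  88  80  74  73  74]
-36 [ 77  78  85 100 122 139 143 135 121 106  96  84  76  74  75]
-38 [ 76  76  83 101 125 144 152 147 137 125 109  91  79  76  78]
-40 [ 75  77  82 101 126 144 153 153 146 137 116  93  80  77  78]
-42 [ 78  79  85 100 124 143 149 150 144 133 115  93  79  78  78]
```

Call:
drive_tool:
  steps: [0,0,0,0,0.04,0,0,0,0,0,0,0.04,0,0,0,0,0,0,0.04,0,0,0,0,0,0,0.04,0,0,0,0,0,0,0.04,0,0,0,0,0,0,0.04,0,0,0,0,0,0,0.04,0,0,0,0,0,0,0.04,0,0,0,0,0,0,0,0,0,0,0,0,0,0,0,0,0]

```text
validation failed for argument at $.st...
```

Band spans y −4.5 to +8.5 mm. The dark pointers sit at about +5 mm, so they are on the bands but about 3 mm short of centre. I'll pinch the rib again and ease it over.

Call:
drive_tool:
  steps: [0,0,0,-0.0035,0.04,0,0.4,0,0,0,0,0.04,0,0.4,0,0,0,0,0.04,0,0.4,0,0,0,0,0.04,0,0.4,0,0,0,0,0.04,0,0.4,0,0,0,0,0.04,0,0.4,0,0,0,0,0.0235,0,0.4,0,0,0,0,0,0,0.4,0,0,0,0,0,0,0.4]

```text
time_s: 12.42
tcp_pos: [0.5106, 0.1112, 0.2077]
ee_rot: [[-0.962, 0.274, -0.001], [0.274, 0.962, -0.0], [0.001, -0.001, -1.0]]
wrist_force: [1.0, -0.8, -0.2]
gripper_width: 0.395
gripper_force: 0.0
```

Call:
drive_tool:
  steps: [0,0,0,0.001,-0.0045,0.02,0.4,0,0,0,0,0,0.025,0.4,0,0,0,0,0,0.018,0.4,0,0,0,0,0,0.007,0.4,0,0,0,0,0,0,0.3,0,0,0,0,0,0,0.2,0,0,0,0,0,0,0,0,0,0,0,0,0,0,0,0,0,0,0,0,0,0,0,0,0,0,0,0]

```text
time_s: 13.25
tcp_pos: [0.5089, 0.1058, 0.1393]
ee_rot: [[-0.961, 0.275, 0.002], [0.275, 0.961, -0.0], [-0.002, 0.0, -1.0]]
wrist_force: [-0.7, -2.4, 3.5]
gripper_width: 0.11
gripper_force: 30.0
```

Call:
drive_tool:
  steps: [0,0,0,0,-0.002,0,0,0,0,0,0,-0.002,0,0,0,0,0,0,0,0,0,0,0,0,0,0,0,0]

```text
time_s: 13.58
tcp_pos: [0.5085, 0.1043, 0.1394]
ee_rot: [[-0.961, 0.275, 0.004], [0.275, 0.961, 0.004], [-0.003, 0.005, -1.0]]
wrist_force: [-0.3, 5.7, 3.6]
gripper_width: 0.112
gripper_force: 30.0
```

Call:
drive_tool:
  steps: [0,0,0,0,-0.0012,0,0,0,0,0,0,0,0,0,0,0,0,0,0,0,0.4,0,0,0,0,0,0,0.4,0,0,0,0,0,0,0.4,0,0,0,0,0,-0.025,0.4,0,0,0,0,0,-0.03,0.4,0,0,0,0,0.02,-0.015,0,0,0,0,0,0.04,0,0,0,0,0,0,0,0,0]

```text
time_s: 14.42
tcp_pos: [0.5259, 0.1626, 0.2094]
ee_rot: [[-0.962, 0.273, 0.005], [0.273, 0.962, 0.003], [-0.004, 0.004, -1.0]]
wrist_force: [0.4, 0.6, -0.1]
gripper_width: 0.247
gripper_force: 0.0
```

Call:
drive_tool:
  steps: [0,0,0,0,0,0,0,0,0,0,0,0,0,0,0,0,0,0,0,0,0]

```text
time_s: 14.67
tcp_pos: [0.5228, 0.1577, 0.2075]
ee_rot: [[-0.961, 0.276, -0.002], [0.276, 0.961, -0.001], [0.001, -0.001, -1.0]]
wrist_force: [-0.5, 0.1, 0.1]
gripper_width: 0.047
gripper_force: 0.0
```

Call:
drive_tool:
  steps: [0,0,0,0.002,0.005,0.02,0,0,0,0,0,0,0.03,0,0,0,0,0,0,0.02,0,0,0,0,0,0,0.0085,0,0,0,0,0,0,0.001,0,0,0,0,0,0,0,0,0,0,0,0,0,0,0]

```text
time_s: 15.25
tcp_pos: [0.5238, 0.1642, 0.13]
ee_rot: [[-0.961, 0.276, 0.002], [0.276, 0.961, 0.001], [-0.002, 0.001, -1.0]]
wrist_force: [0.3, 0.0, 0.0]
gripper_width: 0.006
gripper_force: 0.0
```

Call:
drive_tool:
  steps: [0,0,0,0,0,0.005,0,0,0,0,0,0,0.004,0,0,0,0,0,0,0.004,0,0,0,0,0,0,0.003,0,0,0,0,0,0,0.002,0,0,0,0,0,0,0.002,0,0,0,0,0,0,0.0015,0,0,0,0,0,0,0.0015,0,0,0,0,0,0,0.001,0,0,0,0,0,0,0.0005,0]

```text
time_s: 16.08
tcp_pos: [0.5243, 0.1647, 0.1092]
ee_rot: [[-0.962, 0.273, 0.004], [0.273, 0.962, 0.001], [-0.004, 0.002, -1.0]]
wrist_force: [-8.1, -0.0, 26.4]
gripper_width: 0.004
gripper_force: 13.6
```

Call:
drive_tool:
  steps: [0,0,0,0,0,0.001,0,0,0,0,0,0,0,0]

```text
time_s: 16.25
tcp_pos: [0.5243, 0.1647, 0.1091]
ee_rot: [[-0.962, 0.273, 0.005], [0.273, 0.962, 0.001], [-0.004, 0.002, -1.0]]
wrist_force: [-9.3, -1.0, 28.9]
gripper_width: 0.009
gripper_force: 14.7
```

Stop reached (0.1091, 29 N). Now up, away and look.

Call:
drive_tool:
  steps: [0,0,0,0,0,-0.005,0,0,0,0,0,0,-0.0105,0,0,0,0,0,0,-0.01,0,0,0,0,0,0,-0.03,0,0,0,0,0,0,-0.03,0,0,0,0,0,-0.04,-0.02,0,0,0,0,0,-0.04,0,0,0,0,0,0,-0.04,0,0,0,0,0,0,-0.04,0,0,0,0,0,0,-0.04,0,0]

```text
time_s: 17.08
tcp_pos: [0.467, -0.0271, 0.2073]
ee_rot: [[-0.961, 0.275, -0.001], [0.275, 0.961, 0.0], [0.001, -0.0, -1.0]]
wrist_force: [0.3, -0.6, -0.8]
gripper_width: 0.006
gripper_force: 0.0
```

Call:
drive_tool:
  steps: [0,0,0,0,-0.04,0,0,0,0,0,0,-0.04,0,0,0,0,0,0,-0.04,0,0,0,0,0,0,-0.04,0,0,0,0,0,0,0,0,0,0,0,0,0,0,0,0]

```text
time_s: 17.58
tcp_pos: [0.4231, -0.1811, 0.207]
ee_rot: [[-0.96, 0.28, -0.002], [0.28, 0.96, 0.001], [0.002, 0.0, -1.0]]
wrist_force: [0.1, 1.2, 0.3]
gripper_width: 0.005
gripper_force: 0.0
```

```bash
python3 - <<'E'
from h import *
s=r.sense();print(s["time_s"],s["tcp_pos"])
a=np.mean([r.capture("top").astype(float) for _ in range(15)],0)
k=np.array([.5048,.1041]);ex=np.array([.9612,-.2757]);ey=np.array([.2757,.9612])
f=a.astype(np.float32)
xs=np.arange(.013,-.0131,-.002)
red=f[...,2]-f[...,1]
for z,arr in(("r-g",red),("r",f[...,2])):
    mp=np.array([[px("top",np.r_[k+x*ex+y*ey,.084]) for y in(-.042,-.046,-.052,-.058,-.062)] for x in xs],np.float32)
    print(z);print(np.c_[xs*1e3,cv2.remap(arr,mp[...,0],mp[...,1],cv2.INTER_CUBIC)].astype(int))
g=f.mean(2);ys=np.arange(-.012,.0161,.002);print((ys*1e3).round().astype(int))
for x in(.038,.036,.034,.032,.030,-.030,-.032,-.034,-.036,-.038):
    mp=np.array([[px("top",np.r_[k+x*ex+y*ey,.085]) for y in ys]],np.float32)
    print(int(x*1e3),cv2.remap(g,mp[...,0],mp[...,1],cv2.INTER_CUBIC).astype(int)[0])
cv2.imwrite("pics/f.png",cv2.resize(a[200:275,215:315].astype(np.uint8),(800,600),interpolation=2))
E
```

```text
17.5833 [ 0.4231 -0.1811  0.207 ]
r-g
[[ 13   6   8   4   9   8]
 [ 11  36  35  34  40  33]
 [  9  50  48  50  50  48]
 [  6  51  52  52  53  53]
 [  4  52  52  52  53  53]
 [  2  51  51  51  51  51]
 [  0  51  51  51  51  50]
 [ -1  50  51  51  51  51]
 [ -3  51  51  51  52  52]
 [ -5  51  52  51  51  51]
 [ -7  46  48  47  49  45]
 [ -9  37  37  40  39  38]
 [-11  19  20  19  18  21]
 [-13  -3  -9 -13  -8  -6]]
r
[[ 13  96  98  98  97  91]
 [ 11 115 118 116 119 110]
 [  9 128 130 131 132 125]
 [  6 133 137 136 136 133]
 [  4 135 137 136 137 134]
 [  2 136 137 136 137 133]
 [  0 135 136 136 136 132]
 [ -1 134 136 136 137 134]
 [ -3 135 137 137 137 135]
 [ -5 136 137 137 137 133]
 [ -7 132 133 132 134 128]
 [ -9 120 121 121 123 119]
 [-11 101 104 100 105 103]
 [-13  83  87  84  90  88]]
[-12 -10  -8  -6  -4  -2   0   2   4   6   8  10  12  14  16]
38 [ 71  72  75  90 113 130 135 134 132 128 114  93  79  75  75]
36 [ 69  69  74  87 108 123 125 119 114 110 103  89  77  75  75]
34 [ 70  70  74  86 103 116 115 104  98  98  95  86  78  76  76]
32 [ 77  76  79  87 100 108 106  96  90  91  90  85  83  82  84]
30 [ 87  86  87  93  99 102  99  91  86  89  90  90  92  95  96]
-30 [102 107 102  94  92  94  89  81  81  89  92  87  83  83  84]
-32 [ 91  94  93  93 100 108 104  92  87  94  94  86  77  76  77]
-34 [ 80  82  86  96 113 125 119 107 101 103  99  86  75  73  74]
-36 [ 77  77  84 100 120 135 136 126 120 114 104  89  78  74  75]
-38 [ 76  77  82 101 124 142 148 143 137 128 112  93  81  76  77]
```

View pics/f.png

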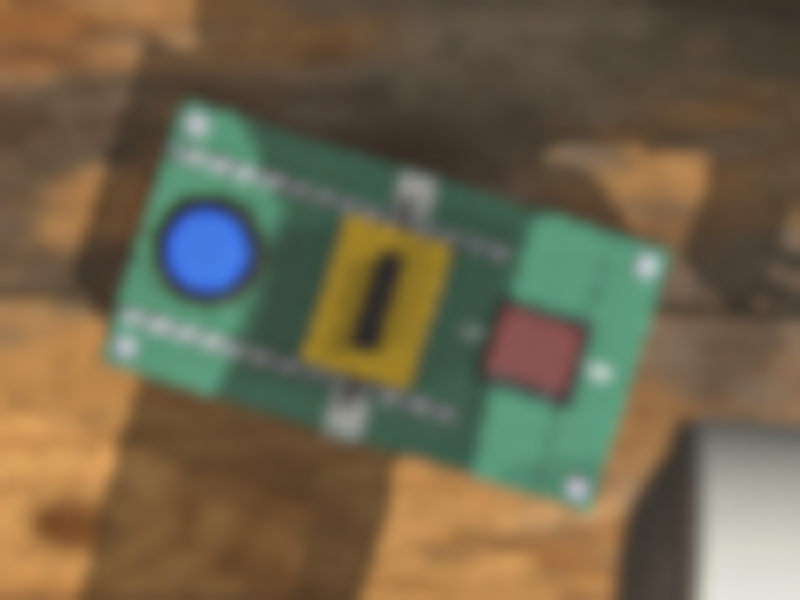

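The red field fills the window evenly at (535,350), the button is up at (208,250), and both pointers sit near the middle of their bands at (408,200) and (350,400). The arm is clear, so I'm handing in.

```bash
python3 -c "
from station import r
print(r.finish_job())"
```

```text
the job is handed in; nothing more can be done
None
```

I handed in the job with the yellow guard parked on the white bands, the button fully up, and the red field centred in the window after three full strokes (33 N at most in the readings).

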